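# Build a small sieve stack, pressing each piece flat before the next

## Task

Build the sieve stack on the receiver pan on the rubber mat: first the low fine-mesh sieve, then the tall coarse-mesh sieve, then the cover. As each piece goes on, press it firmly down with the fingers until you feel it home, lying flat on the rim below all the way round, before you add the next. Never press on the wire mesh, keep the pan standing where it is, and leave the brush, glue bottle and marker alone.

Things in the scene. Friction and masses are not known exactly. Their poses are not given: they have to be found in the camera images.
- pan: Receiver pan: plain steel cup, 60 mm outside diameter, 30 mm high, open on top, wall 4 mm thick (bore 52 mm), about 150 g. It stands loose and upright on the mat. Origin at the centre of its underside, z up; its rim is at z = 30 mm.
- fine_sieve: Low steel sieve, 32 mm high, close mesh, 100 g. Origin centre of underside, z up. It stands on a tapered skirt (44 mm wide at z 0, 50 from z 5 to 10); above it the frame, 60 mm wide, bore 52, rim at z 32. A rubber bead on the skirt keeps it cocked 3 to 6 mm proud of the piece below until pressed with 5 to 10 N over both sides (15 N or more on one side); then it stays. Home: origin 20 mm above the pan's.
- coarse_sieve: Tall steel sieve, 50 mm high, wide open mesh, about 140 g. Origin at the centre of its underside, z up. It stands on the same skirt with rubber bead (z 0 to 10 mm) as the fine sieve and needs the same press; frame 60 mm wide, bore 52 mm, from z = 10 to its rim at z = 50 mm. Home on the fine sieve its origin is 22 mm above the fine sieve's.
- cover: Steel cover with a round black knob, 40 mm high in all, about 110 g. Origin at the centre of its underside, z up. It stands on the same skirt with rubber bead (z 0 to 10 mm) and needs the same press; plate 60 mm wide from z = 10 to 16 mm; knob 22 mm wide from z = 19 to 40 mm, flat on top. Home on the coarse sieve its origin is 40 mm above the coarse sieve's.
- fine_mesh: The fine sieve's delicate wire mesh, 52 mm wide, moving with the sieve. Origin as the fine sieve's; the mesh itself lies inside the frame at z = 15 mm, 17 mm below the rim.
- coarse_mesh: The coarse sieve's delicate wire mesh, 52 mm wide, moving with the sieve. Origin as the coarse sieve's; the mesh itself lies inside the frame at z = 15 mm, 35 mm below the rim.
- mat: Square black rubber mat under the pan, 130 x 130 mm, 3 mm thick, fixed to the bench. Origin at the centre of its underside.
- brush: Flat brush with a wooden handle, lying, 170 mm long, 42 mm wide, 20 mm thick. Not part of the job. Origin under its middle, x towards the bristles.
- glue_bottle: Clear bottle with a white cap, standing, 38 mm wide, 105 mm high. Not part of the job. Origin at the centre of its underside.
- marker: Black and grey marker pen, lying, 135 mm long, 13 mm thick. Not part of the job. Origin under its middle, x along the pen.

How it is judged:
On the way, in this order (a step that is already met when the one before it is completed fails the run):
1. the fine sieve is pressed home and flat on the pan by the fingers (over 5 N), with the coarse sieve and the cover not yet on it (z of fine_sieve in the frame of pan between 0.017 and 0.0213 m and horizontal distance between fine_sieve and pan below 0.004 m and angle between the z axis of fine_sieve and the z axis of pan, either way round below 0.035 rad and contact force between the fingers and fine_sieve above 5 N and distance between each of coarse_sieve, cover and fine_sieve above 0.06 m), for 0.02 s.
2. the coarse sieve is pressed home and flat on the fine sieve by the fingers (over 5 N), with the cover not yet on it (z of fine_sieve in the frame of pan between 0.017 and 0.0213 m and horizontal distance between fine_sieve and pan below 0.004 m and angle between the z axis of fine_sieve and the z axis of pan, either way round below 0.035 rad and z of coarse_sieve in the frame of fine_sieve between 0.019 and 0.0233 m and horizontal distance between coarse_sieve and fine_sieve below 0.004 m and angle between the z axis of coarse_sieve and the z axis of fine_sieve, either way round below 0.035 rad and contact force between the fingers and coarse_sieve above 5 N and distance between cover and coarse_sieve above 0.06 m), for 0.02 s.
3. the cover is pressed home and flat on the coarse sieve by the fingers (over 5 N) (z of fine_sieve in the frame of pan between 0.017 and 0.0213 m and horizontal distance between fine_sieve and pan below 0.004 m and angle between the z axis of fine_sieve and the z axis of pan, either way round below 0.035 rad and z of coarse_sieve in the frame of fine_sieve between 0.019 and 0.0233 m and horizontal distance between coarse_sieve and fine_sieve below 0.004 m and angle between the z axis of coarse_sieve and the z axis of fine_sieve, either way round below 0.035 rad and z of cover in the frame of coarse_sieve between 0.037 and 0.0413 m and horizontal distance between cover and coarse_sieve below 0.004 m and angle between the z axis of cover and the z axis of coarse_sieve, either way round below 0.035 rad and contact force between the fingers and cover above 5 N), for 0.02 s.
At the end, for the whole second after the job is handed in: Pan upright within 30 mm of where it stood, and on it the fine sieve, coarse sieve and cover, each home on the rim below (gap under 1.3 mm), centred within 4 mm, flat within 2 degrees, all at rest (z of fine_sieve in the frame of pan between 0.017 and 0.0213 m and horizontal distance between fine_sieve and pan below 0.004 m and angle between the z axis of fine_sieve and the z axis of pan, either way round below 0.035 rad and z of coarse_sieve in the frame of fine_sieve between 0.019 and 0.0233 m and horizontal distance between coarse_sieve and fine_sieve below 0.004 m and angle between the z axis of coarse_sieve and the z axis of fine_sieve, either way round below 0.035 rad and z of cover in the frame of coarse_sieve between 0.037 and 0.0413 m and horizontal distance between cover and coarse_sieve below 0.004 m and angle between the z axis of cover and the z axis of coarse_sieve, either way round below 0.035 rad and angle between pan's own z axis and vertical below 0.05 rad and distance of pan from where it was at the start of the episode below 0.03 m and linear speed of each of cover, pan below 0.02 m/s); the robot touches nothing.
It fails at once if wire mesh pressed with the fingers (over 3 N) (contact force between the arm and fine_mesh above 3 N or contact force between the arm and coarse_mesh above 3 N).
It fails at once if brush, glue bottle or marker moved more than 30 mm (distance of any of brush, glue_bottle, marker from where it was at the start of the episode above 0.03 m).
It also fails if it takes over 72 s, if anything falls off the work surface, if the arm or the gripper's body presses on something with over 40 N, if the wrist force passes 120 N, or if a joint passes its speed limit or range.

## Robot

A 7-joint arm with a two-finger parallel gripper is mounted at the origin on the work surface. World frame = base frame: x ahead of the robot, y to its left, z up, the work surface at z = 0. Lengths are in m, angles in rad, forces in N, time in s.
With the tool pointing down it reaches from about 0.4 to 0.85 m from the base axis. Payload 4.4 kg.
Tool frame: the origin (TCP) lies midway between the tips of the shut fingers; the grasp point (between the pads) lies 19 mm behind it (manip.tcp_to_grasp is the distance from the TCP to the grasp point, in m); z points along the fingers, y is the line along which they close (so a half turn about z gives the same grasp; the last joint's range is limited). The gripper opens to 94 mm and grips with 3 to 60 N. Pads are 16 mm wide; open, the fingers measure 119 mm over their backs; the gripper's body (75 mm by 177 mm) begins 78 mm behind the grasp point.
Start: joints at [-1.304, 0.628, 0.038, 1.517, -0.027, 0.996, -0.02], TCP at [0.212, 0.614, 0.205] pointing down, gripper open.
Joint ranges: [-3.06, 3.06], [-0.37, 2.12], [-1.25, 1.32], [0.18, 2.47], [-1.1, 4.24], [0.23, 1.98], [-2.94, 2.94]. Speed limits (rad/s): [2.57, 2.57, 3.14, 3.14, 3.14, 3.14, 3.14].

## Interface

Orientations are given as [roll, pitch, yaw] about the fixed x, y, z axes, in that order (R = Rz(yaw) Ry(pitch) Rx(roll)).
In Python, from plant import manip gives the robot as it stands.
- The arm moves only by the tool drive_tool, never from a script. Its argument "steps" is a list of rows, each a list of 7 numbers: the shift along the tool's x, y, z as a fraction of full scale, then the turn, a rotation vector about the tool's x, y, z as a fraction of full scale, then the opening, from 0 (shut) to 1 (fully open). A call has 1 to 10 rows; each row is the pose to reach, as a shift and turn from the pose commanded when the call began, along the tool's axes at that moment; what a row does not reach only later rows make up. Full scale, the value 1, is 0.5 m for a shift and 60 degrees for a turn. A row lasts 1/12 s, in which the tool goes at most 41.7 mm and 7.16 degrees, less where a joint would pass 70% of its speed; a pose out of reach is approached as far as the arm can. A call with a number of a shift or a turn outside -1 to 1 is refused whole. A call with a gripper value outside its range is refused whole. The fingers move at their own pace and stop on an object; "force" is the grip in N (left out, the last holds). Time passes only in rows, so rows that repeat a pose let the fingers close. It gives the time, the measured TCP pose, the force, the opening and the grip force at its end, in the units of the state.
- manip.state(): the state, without advancing time (a new reading comes with each control period).
- manip.get_image(name): name is "scene" or "top" or "wrist"; returns a dict with "frame" (384x512x3 uint8, red, green, blue), "intrinsics" (3x3 intrinsics, pixels), "k1" (the pictures are not rectified: a ray, as slopes to the right and down, at radius r is drawn at 1 + k1 r^2 times it, then the intrinsics apply), "xyz" and "attitude" of the camera in the world. Camera axes: x right, y down, z forward; pixel columns grow to the right and rows downward; lengths in m; the calibration is good to about 2 mm. A picture is of the moment at which its call begins. There is no depth.
- manip.job_done(): hands the job in; it is judged then, once.
The state is a dict: "clock": time; "qpos": joint angles; "dq": joint speeds; "effort": joint torques, N m; "position": TCP position; "ee_rot": TCP orientation; "wrist_force": force on the tool from outside, world axes, zero at the start; "wrist_torque": the same for the moment, N m; "opening": opening from 0.0 (shut) to 1.0 (fully open); "gripper_force": force on a finger pad.
Only numpy, scipy, OpenCV 4.12 (cv2) and the standard library are available. Lean on these libraries where they do the work, as an engineer would, in place of code of your own. Each camera call takes 0.05 s, during which the arm holds its last target. There are 200 camera calls.

## Working session

There is one attempt and no reset: what is moved stays moved. The work goes in short steps, Python scripts to look and compute and a tool call to move; the robot and the scene stay as the last step left them, time stands still between calls to the robot, and variables do not carry over. Pictures are saved under pics/ and viewed, at most 10 in all, crops included, and the job is handed in when it is done.

Besides the shell and the picture viewer there is one more tool, called after "Request:" in YAML: its name, and indented under it one key for each argument. drive_tool: Moves the arm, as the interface text tells. Its arguments: {"type":"object","properties":{"steps":{"type":"array"},"force":{"type":"number"}},"required":["steps"]}

```bash
mkdir -p pics
cat > h.py <<'E'
import numpy as np, cv2
from scipy.spatial.transform import Rotation as R
from plant import manip
def img(n,save=None):
    d=manip.get_image(n)
    if save: cv2.imwrite('pics/'+save,d['frame'][:,:,::-1])
    return d
def camR(d):
    a=np.array(d['attitude'],float)
    if a.shape==(3,3): return a
    return R.from_euler('xyz',a).as_matrix()
def ray(d,u,v):
    K=np.array(d['intrinsics']); p=np.array([(u-K[0,2])/K[0,0],(v-K[1,2])/K[1,1]])
    q=p.copy()
    for _ in range(20): q=p/(1+d['k1']*(q@q))
    w=camR(d)@np.array([q[0],q[1],1]); return np.array(d['xyz']),w
def at(d,u,v,z):
    o,w=ray(d,u,v); return o+w*(z-o[2])/w[2]
def proj(d,P):
    c=camR(d).T@(np.array(P)-np.array(d['xyz'])); q=c[:2]/c[2]; q=q*(1+d['k1']*(q@q))
    K=np.array(d['intrinsics']); return K[0,0]*q[0]+K[0,2],K[1,1]*q[1]+K[1,2]
def tri(d1,p1,d2,p2):
    o1,w1=ray(d1,*p1);o2,w2=ray(d2,*p2)
    s,t=np.linalg.lstsq(np.c_[w1,-w2],o2-o1,rcond=None)[0]
    a,b=o1+s*w1,o2+t*w2; return (a+b)/2,np.linalg.norm(a-b)
E
python3 - <<'E'
from h import *
for n in ('scene','top'):
    d=img(n,n+'0.png'); print(n,d['xyz'],d['attitude'],d['intrinsics'],d['k1'])
    np.save(n+'0.npy',d,allow_pickle=True)
a=cv2.imread('pics/scene0.png');b=cv2.imread('pics/top0.png')
s=manip.state();print(s)
E
```

```text
scene [1.15971388 0.27149254 0.57749764] [-2.28243564  0.01428435  2.02113526] [[353.95178945   0.         260.43319376]
 [  0.         353.95178945 192.13953491]
 [  0.           0.           1.        ]] -0.049377020541745226
top [ 0.42009826 -0.02684898  1.41745883] [-3.03260839 -0.00883925 -1.55635262] [[463.91203672   0.         255.06846191]
 [  0.         463.91203672 195.38697701]
 [  0.           0.           1.        ]] -0.09994189657851064
{'clock': 0.1, 'qpos': array([-1.30379552,  0.62923688,  0.03841946,  1.51821202, -0.02700527,
        0.99627411, -0.02000839]), 'dq': array([ 0.00016352, -0.00150204,  0.00068719, -0.00109385,  0.00050357,
       -0.00043401, -0.00028413]), 'effort': array([ 3.76881319e-03, -5.50781894e+01,  1.14759117e+00, -1.87114477e+01,
       -5.20774943e-02,  1.92001200e-02,  4.76906757e-05]), 'position': array([0.21212015, 0.61382147, 0.20467436]), 'ee_rot': array([-3.13997914e+00, -5.54499544e-06,  2.80880232e+00]), 'wrist_force': array([ 0.2444071 ,  0.37841435, -0.2005871 ]), 'wrist_torque': array([ 0.02169019, -0.03162694,  0.03050401]), 'gripper_force': 0.0, 'opening': 1.0026615161505121}
```

View pics/top0.png

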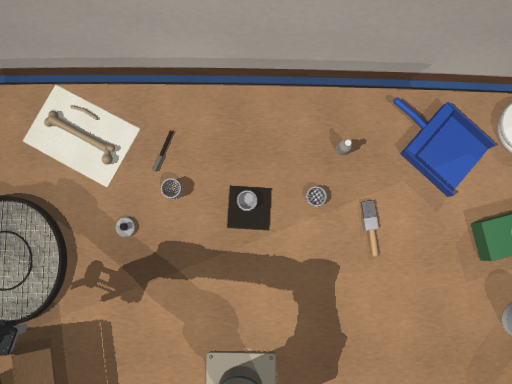

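View pics/scene0.png

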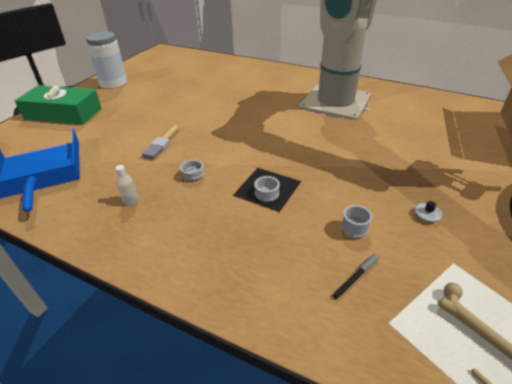

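```bash
cat > m.py <<'E'
from h import *
T=np.load('top0.npy',allow_pickle=True).item();S=np.load('scene0.npy',allow_pickle=True).item()
def blob(d,u,v,r):
    f=d['frame'][v-r:v+r,u-r:u+r]; h=cv2.cvtColor(f,cv2.COLOR_RGB2HSV)
    m=((h[...,1]<75)&(h[...,2]>70)).astype(np.uint8)
    m=cv2.morphologyEx(m,cv2.MORPH_OPEN,np.ones((2,2)))
    cs,_=cv2.findContours(m,cv2.RETR_EXTERNAL,cv2.CHAIN_APPROX_NONE)
    c=max(cs,key=cv2.contourArea)+np.array([u-r,v-r]); return c
H=dict(pan=33,fine=32,coarse=50,cover=16)
for n,t,s in (('pan',(247,200),(266,188)),('fine',(316,197),(192,171)),('coarse',(171,188),(357,222)),('cover',(125,227),(429,211))):
    c=blob(T,*t,16); e=cv2.minEnclosingCircle(c)
    cs=blob(S,*s,24); b=cv2.boundingRect(cs)
    # rim: top-of-blob extents in scene -> far and wide points
    q=at(T,*e[0],H[n]/1000*0.8)
    rim=[np.round(at(S,b[0]+b[2]/2,b[1],z/1000),3) for z in (H[n],)]
    print(n,e,q.round(3),b,'proj rim c in scene',np.round(proj(S,[q[0],q[1],H[n]/1000])))
    print('  far rim pt',rim, np.linalg.norm(rim[0][:2]-q[:2]))
E
python3 m.py
python3 - <<'E'
from h import *
d=img('wrist','w0.png');print(d['xyz'],d['attitude'],d['intrinsics'][0],d['k1'])
s=manip.state();Rt=R.from_euler('xyz',s['ee_rot']).as_matrix()
print(Rt.T@(np.array(d['xyz'])-s['position']),Rt.T@camR(d))
E
```

```text
pan ((247.5, 201.0), 10.594910621643066) [ 0.555 -0.014  0.026] (255, 176, 26, 27) proj rim c in scene [266. 182.]
  far rim pt [array([ 0.531, -0.02 ,  0.033])] 0.024757081802853704
fine ((316.69049072265625, 197.0), 10.737231254577637) [ 0.571 -0.223  0.026] (181, 160, 24, 22) proj rim c in scene [191. 165.]
  far rim pt [array([ 0.551, -0.23 ,  0.032])] 0.020584001013238495
coarse ((172.47727966308594, 189.0454559326172), 11.241366386413574) [0.586 0.211 0.04 ] (342, 206, 32, 33) proj rim c in scene [355. 212.]
  far rim pt [array([0.565, 0.211, 0.05 ])] 0.021282492622248444
cover ((126.22413635253906, 227.77586364746094), 10.313992500305176) [0.469 0.353 0.013] (415, 203, 29, 21) proj rim c in scene [426. 209.]
  far rim pt [array([0.445, 0.358, 0.016])] 0.024329284761912328
[0.14755327 0.63519168 0.38279951] [2.90134329e+00 1.62995943e-03 1.23670421e+00] [309.72659479   0.         256.05523897] -0.048889805390645115
[ 0.06800865 -0.00123491 -0.17799712] [[-1.32576757e-03 -9.71280620e-01 -2.37933183e-01]
 [ 9.99999081e-01 -1.22065231e-03 -5.89116731e-04]
 [ 2.81763975e-04 -2.37933745e-01  9.71281346e-01]]
```

View pics/w0.png

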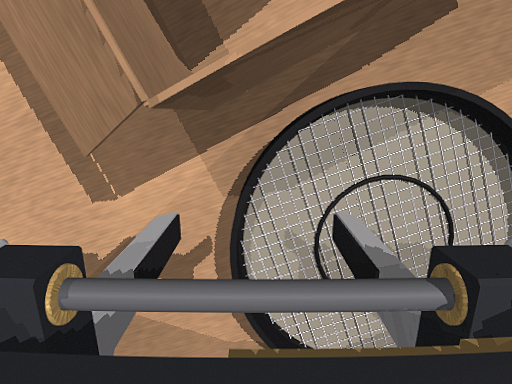

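```bash
cat >> h.py <<'E'
def go(*pts):
    s=manip.state();Rt=R.from_euler('xyz',s['ee_rot']).as_matrix()
    for p in pts: print('go',p,np.round(Rt.T@(np.array(p)-s['position'])/0.5,4))
    w=Rt.T@R.from_euler('xyz',[np.pi,0,2.809]).as_matrix(); print('rot',np.round(R.from_matrix(w).as_rotvec()/np.radians(60),4),'t',s['clock'])
E
python3 -c "
from h import *
go((.52,.15,.2),(.571,-.223,.2))"
```

```text
go (0.52, 0.15, 0.2) [-0.885  -0.6758  0.0105]
go (0.571, -0.223, 0.2) [-1.2251 -1.3476  0.0114]
rot [-0.0013  0.     -0.0002] t 0.15
```

Request:
drive_tool:
  steps:
    - [-0.885,-0.676,0.01,0,0,0,1]
    - [-0.885,-0.676,0.01,0,0,0,1]
    - [-0.885,-0.676,0.01,0,0,0,1]
    - [-0.885,-0.676,0.01,0,0,0,1]
    - [-0.885,-0.676,0.01,0,0,0,1]
    - [-0.885,-0.676,0.01,0,0,0,1]
    - [-0.885,-0.676,0.01,0,0,0,1]
    - [-0.885,-0.676,0.01,0,0,0,1]
    - [-0.885,-0.676,0.01,0,0,0,1]
    - [-0.885,-0.676,0.01,0,0,0,1]

```text
clock: 0.98
position: [0.4433, 0.2653, 0.2017]
ee_rot: [-3.142, -0.0, 2.809]
wrist_force: [-0.2, 0.6, 0.5]
opening: 0.997
gripper_force: 0.0
```

```bash
python3 -c "
from h import *
s=manip.state();print(s['qpos'],s['ee_rot'],s['position'])
go((.571,-.223,.2))"
```

```text
[-0.62985872  0.44331351  0.05168545  1.89158199 -0.03078359  0.80756875
  0.67631652] [-3.14154908e+00 -1.35822889e-04  2.80898912e+00] [0.44326895 0.26527143 0.20169698]
go (0.571, -0.223, 0.2) [-0.5603 -0.8396  0.0034]
rot [-0.     -0.0001 -0.    ] t 0.9833
```

Request:
drive_tool:
  steps:
    - [-0.56,-0.84,0.003,0,0,0,1]
    - [-0.56,-0.84,0.003,0,0,0,1]
    - [-0.56,-0.84,0.003,0,0,0,1]
    - [-0.56,-0.84,0.003,0,0,0,1]
    - [-0.56,-0.84,0.003,0,0,0,1]
    - [-0.56,-0.84,0.003,0,0,0,1]
    - [-0.56,-0.84,0.003,0,0,0,1]
    - [-0.56,-0.84,0.003,0,0,0,1]
    - [-0.56,-0.84,0.003,0,0,0,1]
    - [-0.56,-0.84,0.003,0,0,0,1]

```text
clock: 1.82
position: [0.5478, -0.1381, 0.2004]
ee_rot: [3.141, -0.0, 2.809]
wrist_force: [1.5, 0.9, -0.6]
opening: 1.002
gripper_force: 0.0
```

```bash
python3 -c "
from h import *
s=manip.state();print(s['qpos'])
go((.571,-.223,.18))
d=img('wrist','w1.png');np.save('w1.npy',d,allow_pickle=True);print(proj(d,(.571,-.223,.032)))"
```

```text
[ 0.1412594   0.51246231  0.08452072  1.76698674 -0.05464732  0.86471676
  1.48831276]
go (0.571, -0.223, 0.18) [-0.0994 -0.1454  0.0407]
rot [ 0.0001 -0.0003 -0.0003] t 1.8167
(np.float64(195.53699357699708), np.float64(214.47238700182436))
```

View pics/w1.png

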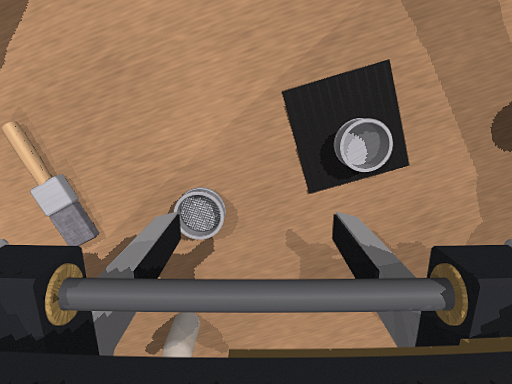

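Request:
drive_tool:
  steps:
    - [-0.1,-0.145,0.04,0,0,0,1]
    - [-0.1,-0.145,0.04,0,0,0,1]
    - [-0.1,-0.145,0.04,0,0,0,1]
    - [-0.1,-0.145,0.04,0,0,0,1]

```text
clock: 2.2
position: [0.5703, -0.2247, 0.1792]
ee_rot: [-3.14, -0.001, 2.803]
wrist_force: [0.3, 0.3, -0.6]
opening: 0.999
gripper_force: 0.0
```

```bash
cat >> h.py <<'E'
def rim(d,guess,z,r=.03,vmin=120,smax=50,half=None):
    """far-half silhouette rays cast on plane z, circle fit: centre, radius"""
    u,v=map(int,proj(d,[*guess,z])); w=half or 45
    x0,y0=max(0,u-w),max(0,v-w); f=d['frame'][y0:v+w,x0:u+w]
    hsv=cv2.cvtColor(f,cv2.COLOR_RGB2HSV)
    m=((hsv[...,1]<smax)&(hsv[...,2]>vmin)).astype(np.uint8)
    n,l,st,c=cv2.connectedComponentsWithStats(m,connectivity=8)
    # keep pieces near the guess
    P=np.argwhere(m>0)[:,::-1]+[x0,y0]
    W=np.array([at(d,*p,z)[:2] for p in P]); k=np.linalg.norm(W-guess,axis=1)<r+.012
    mm=np.zeros(d['frame'].shape[:2],np.uint8); mm[P[k,1],P[k,0]]=255
    cs,_=cv2.findContours(mm,cv2.RETR_EXTERNAL,cv2.CHAIN_APPROX_NONE)
    C=np.concatenate([c for c in cs if len(c)>15])[:,0]
    W=np.array([at(d,*p,z)[:2] for p in C]); c=np.array(guess,float); far=c-np.array(d['xyz'])[:2]
    far/=np.linalg.norm(far)
    for _ in range(8):
        k=((W-c)@far>-.002)&(abs(np.linalg.norm(W-c,axis=1)-r)<.006)
        A=np.c_[2*W[k],np.ones(k.sum())]; s=np.linalg.lstsq(A,(W[k]**2).sum(1),rcond=None)[0]
        c=s[:2]; rr=np.sqrt(s[2]+c@c)
    return c.round(4),round(rr,4),int(k.sum())
E
python3 -c "
from h import *
d=np.load('w1.npy',allow_pickle=True).item()
print('pan',rim(d,(.555,-.014),.033),at(d,363,145,.033))
print('fine',rim(d,(.571,-.223),.032),at(d,200,214,.032))
d2=img('wrist','w2.png');np.save('w2.npy',d2,allow_pickle=True)
r=rim(d2,(.571,-.223),.032);print('fine2',r)
T=np.load('top0.npy',allow_pickle=True).item()
for g,z in (((.555,-.014),.033),((.571,-.223),.032),((.586,.211),.05)): print('top',rim(T,g,z,half=16))
s=manip.state();go((*r[0],.12))"
```

```text
pan (array([ 0.5577, -0.0126]), np.float64(0.0293), 77) [ 0.55623777 -0.01564101  0.033     ]
fine (array([ 0.5732, -0.2241]), np.float64(0.0282), 91) [ 0.57217921 -0.21778925  0.032     ]
fine2 (array([ 0.5732, -0.2208]), np.float64(0.0294), 80)
top (array([ 0.5567, -0.0114]), np.float64(0.0291), 29)
top (array([ 0.5734, -0.2215]), np.float64(0.0288), 29)
top (array([0.5899, 0.2161]), np.float64(0.028), 28)
go (np.float64(0.5732), np.float64(-0.2208), 0.12) [-0.0046  0.0031  0.1192]
rot [ 0.     -0.0017 -0.0027] t 2.25
```

View pics/w2.png

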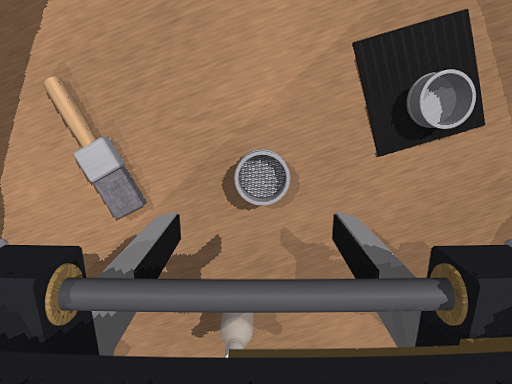

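```bash
python3 -c "
from h import *
a=np.load('w1.npy',allow_pickle=True).item();b=np.load('w2.npy',allow_pickle=True).item()
print(tri(a,(200,214),b,(263,178)),tri(a,(363,145),b,(447,98)))
go((.5732,-.221,.013))"
```

```text
(array([ 0.57463002, -0.2200312 ,  0.02408529]), np.float64(0.0008276314686545942)) (array([ 0.55503246, -0.01778583,  0.04067683]), np.float64(0.0008331159067022654))
go (0.5732, -0.221, 0.013) [-0.0051  0.0027  0.3332]
rot [ 0.     -0.0017 -0.0027] t 2.25
```

Request:
drive_tool:
  steps:
    - [-0.005,0.003,0.08,0,-0.002,-0.003,1]
    - [-0.005,0.003,0.16,0,-0.002,-0.003,1]
    - [-0.005,0.003,0.23,0,-0.002,-0.003,1]
    - [-0.005,0.003,0.29,0,-0.002,-0.003,1]
    - [-0.005,0.003,0.332,0,-0.002,-0.003,1]
    - [-0.005,0.003,0.332,0,-0.002,-0.003,1]
    - [-0.005,0.003,0.332,0,-0.002,-0.003,0.7]
    - [-0.005,0.003,0.332,0,-0.002,-0.003,0.6]
    - [-0.005,0.003,0.332,0,-0.002,-0.003,0.3]
    - [-0.005,0.003,0.332,0,-0.002,-0.003,0.3]
  force: 25

```text
clock: 3.08
position: [0.5756, -0.2204, 0.0165]
ee_rot: [3.141, 0.005, 2.812]
wrist_force: [0.8, 0.7, 1.1]
opening: 0.754
gripper_force: 0.0
```

Request:
drive_tool:
  steps:
    - [0,0,0,0,0,0,0.3]
    - [0,0,0,0,0,0,0.3]
    - [0,0,0,0,0,0,0.3]
    - [0,0,0,0,0,0,0.3]

```text
clock: 3.42
position: [0.5749, -0.2204, 0.0156]
ee_rot: [3.141, 0.004, 2.812]
wrist_force: [-0.8, 0.2, 5.6]
opening: 0.633
gripper_force: 25.0
```

```bash
python3 -c "
from h import *
d=img('wrist','w3.png')
go((.573,-.221,.1),(.557,-.0125,.1))"
```

```text
go (0.573, -0.221, 0.1) [ 0.0027 -0.0023 -0.1687]
go (0.557, -0.0125, 0.1) [ 0.168   0.3819 -0.1693]
rot [0.0002 0.0035 0.0027] t 3.4667
```

Request:
drive_tool:
  steps:
    - [0,0,-0.05,0,0,0,0.3]
    - [0,0,-0.11,0,0,0,0.3]
    - [0,0,-0.17,0,0,0,0.3]
    - [0.05,0.12,-0.17,0,0.003,0.003,0.3]
    - [0.09,0.2,-0.17,0,0.003,0.003,0.3]
    - [0.12,0.27,-0.17,0,0.003,0.003,0.3]
    - [0.15,0.34,-0.17,0,0.003,0.003,0.3]
    - [0.168,0.382,-0.17,0,0.003,0.003,0.3]
    - [0.168,0.382,-0.17,0,0.003,0.003,0.3]
    - [0.168,0.382,-0.17,0,0.003,0.003,0.3]

```text
clock: 4.3
position: [0.556, -0.0082, 0.0992]
ee_rot: [3.14, -0.002, 2.816]
wrist_force: [0.5, -1.1, -1.1]
opening: 0.635
gripper_force: 25.0
```

```bash
python3 -c "
from h import *
d=img('wrist','w4.png');np.save('w4.npy',d,allow_pickle=True)
s=manip.state();p=s['position'];z=p[2]+.0164
print(p,s['opening'],proj(d,[p[0],p[1],z]))
for h in (40,60,80): print('sieve',rim(d,p[:2],z,half=h))
print('pan',proj(d,[.5575,-.0125,.033]))
go((.557,-.0125,.07))
S=img('scene','s4.png');T=img('top','t4.png')
a=S['frame'][130:250,210:330,::-1];b=d['frame'][100:384,100:400,::-1]
cv2.imwrite('pics/v4.png',np.hstack([cv2.resize(a,(400,400)),cv2.resize(b,(400,380)).repeat(1,0) if 0 else cv2.resize(b,(400,400))]))"
```

```text
[ 0.55625061 -0.01133393  0.09929859] 0.6309981935052282 (np.float64(253.1318769724253), np.float64(238.67487160290668))
sieve (array([0., 0.]), np.float64(0.0), 0)
sieve (array([ 0.568 , -0.0151]), np.float64(0.0264), 180)
sieve (array([ 0.5684, -0.0152]), np.float64(0.0263), 173)
pan (np.float64(253.06150211722692), np.float64(200.49807887886266))
go (0.557, -0.0125, 0.07) [-0.0022 -0.0017  0.0586]
rot [-0.0002 -0.0012  0.0024] t 4.35
```

View pics/v4.png

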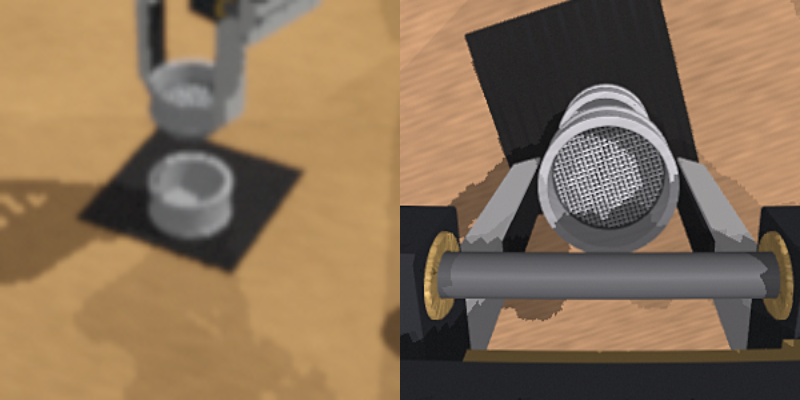

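```bash
python3 -c "
from h import *
d=np.load('w4.npy',allow_pickle=True).item()
p=np.array([.55625,-.01133,.0993]);tx=np.array([-.946,.326]);z=p[2]+.0164
pc=np.array([.5575,-.0125])
for k in (-1,0,1): print(k,'sieve',np.round(proj(d,[*(p[:2]+tx*.03*k),z]),1),'pan',np.round(proj(d,[*(pc+tx*.03*k),.033]),1))
print(at(d,257,227,z)-p)
b=d['frame'][135:320,180:335,::-1]
cv2.imwrite('pics/v5.png',cv2.resize(b,None,fx=3.2,fy=3.2,interpolation=cv2.INTER_NEAREST))"
```

```text
-1 sieve [253.  286.3] pan [253.  234.7]
0 sieve [253.1 238.7] pan [253.1 200.5]
1 sieve [253.3 186.6] pan [253.1 164.3]
[-0.00589986  0.00428493  0.0164    ]
```

View pics/v5.png

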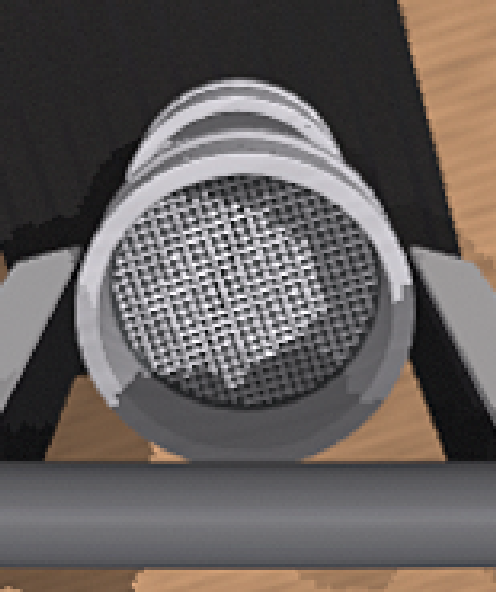

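Request:
drive_tool:
  steps:
    - [-0.009,-0.004,0,0,-0.001,0.002,0.3]
    - [-0.009,-0.004,0.03,0,-0.001,0.002,0.3]
    - [-0.009,-0.004,0.06,0,-0.001,0.002,0.3]
    - [-0.009,-0.004,0.085,0,-0.001,0.002,0.3]
    - [-0.009,-0.004,0.095,0,-0.001,0.002,0.3]
    - [-0.009,-0.004,0.1,0,-0.001,0.002,0.3]
    - [-0.009,-0.004,0.105,0,-0.001,0.002,0.3]
    - [-0.009,-0.004,0.11,0,-0.001,0.002,0.3]
    - [-0.009,-0.004,0.11,0,-0.001,0.002,0.3]

```text
clock: 5.2
position: [0.5607, -0.017, 0.0468]
ee_rot: [3.141, 0.002, 2.805]
wrist_force: [-3.7, 0.3, 14.6]
opening: 0.635
gripper_force: 25.1
```

```bash
python3 -c "
from h import *
d=img('wrist','w6.png');S=img('scene','s6.png')
s=manip.state();print(s['position'],s['wrist_force'],s['wrist_torque'])
a=S['frame'][145:225,226:306,::-1];b=d['frame'][135:320,180:335,::-1]
cv2.imwrite('pics/v6.png',np.hstack([cv2.resize(a,(400,400),interpolation=cv2.INTER_CUBIC),cv2.resize(b,(335,400))]))"
```

```text
[ 0.56072095 -0.01693954  0.0468362 ] [-3.89324214 -0.52559107 14.10835148] [-0.37943407  0.99890327 -0.08760399]
```

View pics/v6.png

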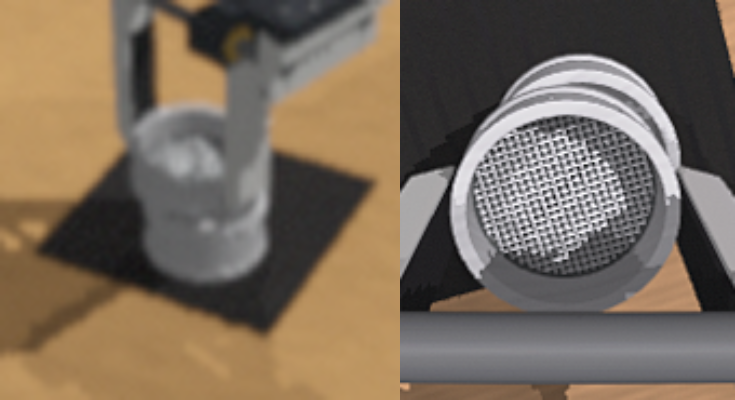

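Request:
drive_tool:
  steps:
    - [0,0,-0.03,0,0,0,0.3]
    - [0,0,-0.08,0,0,0,0.3]
    - [-0.04,0,-0.11,0,0,0,0.3]
    - [-0.1,0,-0.11,0,0,0,0.3]
    - [-0.1,0,-0.11,0,0,0,0.3]
    - [-0.1,0,-0.11,0,0,0,0.3]
    - [-0.1,0,-0.11,0,0,0,0.3]

```text
clock: 5.88
position: [0.6064, -0.0324, 0.0992]
ee_rot: [-3.141, -0.001, 2.806]
wrist_force: [-0.4, 0.0, -1.8]
opening: 0.633
gripper_force: 24.9
```

```bash
python3 -c "
from h import *
d=img('wrist','w7.png');np.save('w7.npy',d,allow_pickle=True)
s=manip.state();p=s['position'];print(p,s['ee_rot'])
g=(.5575,-.0125);print('pan',rim(d,g,.033),rim(d,g,.033,vmin=90),rim(d,g,.033,vmin=100,smax=70))
print('proj',proj(d,[*g,.033]))
T=img('top','t7.png');print('top',rim(T,g,.033,half=16))
b=d['frame'][60:330,130:390,::-1]
cv2.imwrite('pics/v7.png',cv2.resize(b,(750,580) if 0 else None,fx=2.1,fy=2.1,interpolation=cv2.INTER_NEAREST))"
```

```text
[ 0.60591696 -0.03205219  0.09901593] [-3.14131952e+00 -1.89310620e-03  2.80630934e+00]
pan (array([ 0.5621, -0.0132]), np.float64(0.0278), 140) (array([ 0.5619, -0.0131]), np.float64(0.0281), 142) (array([ 0.562 , -0.0131]), np.float64(0.028), 142)
proj (np.float64(261.1121236686295), np.float64(131.907152308116))
top (array([0., 0.]), np.float64(0.0), 0)
```

View pics/v7.png

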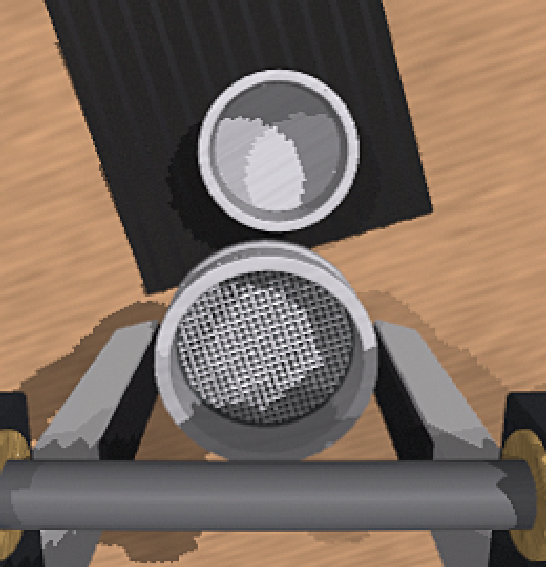

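Request:
drive_tool:
  steps:
    - [0,0,0,0,0,0,0.3]
    - [0,0,0,0,0,0,0.3]
    - [0,0,0,0,0,0,0.3]
    - [0,0,0,0,0,0,0.3]

```text
clock: 6.32
position: [0.607, -0.0319, 0.0993]
ee_rot: [-3.142, -0.0, 2.807]
wrist_force: [0.1, 0.6, -0.9]
opening: 0.641
gripper_force: 24.9
```

```bash
python3 -c "
from h import *
d=np.load('w7.npy',allow_pickle=True).item();print(at(d,262.9,131.7,.033))
print(manip.state()['position']);go((.5599,-.0138,.070))"
```

```text
[ 0.55780948 -0.0111325   0.033     ]
[ 0.60697894 -0.03190946  0.09925479]
go (0.5599, -0.0138, 0.07) [0.1008 0.0033 0.0585]
rot [-0.     -0.0003 -0.0019] t 6.3167
```

Request:
drive_tool:
  steps:
    - [0.05,0.003,0,0,0,-0.002,0.3]
    - [0.1,0.003,0.02,0,0,-0.002,0.3]
    - [0.1,0.003,0.05,0,0,-0.002,0.3]
    - [0.1,0.003,0.085,0,0,-0.002,0.3]
    - [0.1,0.003,0.085,0,0,-0.002,0.3]
    - [0.1,0.003,0.085,0,0,-0.002,0.3]
    - [0.1,0.003,0.085,0,0,-0.002,0.3]
    - [0.1,0.003,0.085,0,0,-0.002,0.3]

```text
clock: 6.98
position: [0.5614, -0.0144, 0.0577]
ee_rot: [3.141, 0.002, 2.809]
wrist_force: [-0.3, 0.9, -1.8]
opening: 0.638
gripper_force: 24.9
```

```bash
python3 -c "
from h import *
d=img('wrist','w8.png');np.save('w8.npy',d,allow_pickle=True)
s=manip.state();p=s['position'];print(p,s['ee_rot'])
tx=np.array([-.946,.326]);c=np.array([.5578,-.0111])
f=d['frame']; g=cv2.cvtColor(f,cv2.COLOR_RGB2GRAY)
for v in (165,170,175,180,185):
  row=g[v,190:330].astype(int); k=np.where(row>70)[0]; print(v,k[0]+190,k[-1]+190,(k[0]+k[-1])/2+190)
print('pan c',proj(d,[*c,.033]),'sv',proj(d,[*p[:2],p[2]+.0164]))
col=g[130:200,256];print(col)"
```

```text
[ 0.56138512 -0.01438215  0.05769981] [3.14105310e+00 1.70199895e-03 2.80858448e+00]
165 236 329 282.5
170 231 329 280.0
175 227 292 259.5
180 224 294 259.0
185 221 298 259.5
pan c (np.float64(260.7045835978474), np.float64(206.85364797032253)) sv (np.float64(258.34502626549585), np.float64(236.52582532703838))
[ 41  44  42  38  46  42  43  43  43  43  41  46  41  40  42  43  42  41
  42  42  43  44  44  46  41  40  36  46 135 231 205 130 135 136 167 236
 224 213 211 209 113  94  97 102 148 205 220 183 137 138 135 159 236 221
 219 217 217 215 157  29  77  57  32  56 105 119 210 167 206 194]
```

```bash
cat >> h.py <<'E'
CT=np.array([.068,-.0012,-.178]);RC=np.array([[-.0013,-.9713,-.2379],[1,-.0012,-.0006],[.0003,-.2379,.9713]])
def tool(d,u,v,z):
    "pixel to tool-frame point on tool plane z"
    o,w=ray(d,u,v); w=RC@(camR(d).T@w); return (CT+w*(z-CT[2])/w[2]).round(4)
E
python3 -c "
from h import *
d=np.load('w8.npy',allow_pickle=True).item();h=.0577-.033
print('sieve top',tool(d,256.7,182,-.0164),'pan top',tool(d,259.2,164.7,h),'pan base',tool(d,259.2,158,.0577-.003))
d=np.load('w7.npy',allow_pickle=True).item()
print('w7 pan',tool(d,262.9,131.7,.099-.033),[tool(d,262.9,60+r/2.1,.066) for r in (69,232)],tool(d,256.7,182,-.0164))"
```

```text
sieve top [ 0.0313 -0.001  -0.0164] pan top [0.0338 0.0008 0.0247] pan base [0.0338 0.0011 0.0547]
w7 pan [0.0528 0.004  0.066 ] [array([0.0819, 0.0039, 0.066 ]), array([0.0221, 0.0041, 0.066 ])] [ 0.0313 -0.001  -0.0164]
```

Request:
drive_tool:
  steps:
    - [0.005,0.0036,0,0,0,0,0.3]
    - [0.005,0.0036,0,0,0,0,0.3]
    - [0.005,0.0036,0.01,0,0,0,0.3]
    - [0.005,0.0036,0.016,0,0,0,0.3]
    - [0.005,0.0036,0.02,0,0,0,0.3]
    - [0.005,0.0036,0.024,0,0,0,0.3]
    - [0.005,0.0036,0.028,0,0,0,0.3]
    - [0.005,0.0036,0.028,0,0,0,0.3]
    - [0.005,0.0036,0.028,0,0,0,0.3]

```text
clock: 7.78
position: [0.559, -0.0117, 0.0428]
ee_rot: [3.141, 0.0, 2.809]
wrist_force: [0.8, 0.1, -1.7]
opening: 0.632
gripper_force: 24.9
```

Request:
drive_tool:
  steps:
    - [0,0,0.004,0,0,0,0.3]
    - [0,0,0.008,0,0,0,0.3]
    - [0,0,0.011,0,0,0,0.3]
    - [0,0,0.014,0,0,0,0.3]
    - [0,0,0.014,0,0,0,0.3]
    - [0,0,0.014,0,0,0,0.3]

```text
clock: 8.28
position: [0.5597, -0.0116, 0.0371]
ee_rot: [3.14, 0.002, 2.808]
wrist_force: [-0.8, 0.7, 10.9]
opening: 0.635
gripper_force: 25.0
```

Request:
drive_tool:
  steps:
    - [0,0,-0.003,0,0,0,0.9]
    - [0,0,-0.003,0,0,0,0.9]
    - [0,0,-0.003,0,0,0,0.9]
    - [0,0,-0.05,0,0,0,0.9]
    - [0,0,-0.09,0,0,0,0.9]
    - [0,0,-0.09,0,0,0,0.56]
    - [0,0,-0.09,0,0,0,0.56]
    - [0,0,-0.09,0,0,0,0.56]
    - [0,0,-0.09,0,0,0,0.56]
    - [0,0,-0.09,0,0,0,0.56]

```text
clock: 9.12
position: [0.5578, -0.0117, 0.0797]
ee_rot: [-3.141, -0.002, 2.809]
wrist_force: [0.1, -0.7, 0.0]
opening: 0.587
gripper_force: 0.0
```

```bash
python3 -c "
from h import *
d=img('wrist','w9.png');S=img('scene','s9.png');s=manip.state();print(s['position'],s['opening'])
a=S['frame'][145:225,226:306,::-1];b=d['frame'][135:320,160:355,::-1]
cv2.imwrite('pics/v9.png',np.hstack([cv2.resize(a,(370,370),interpolation=cv2.INTER_CUBIC),cv2.resize(b,(390,370))]))"
```

```text
[ 0.55814204 -0.01175617  0.08001267] 0.5613607338834756
```

View pics/v9.png

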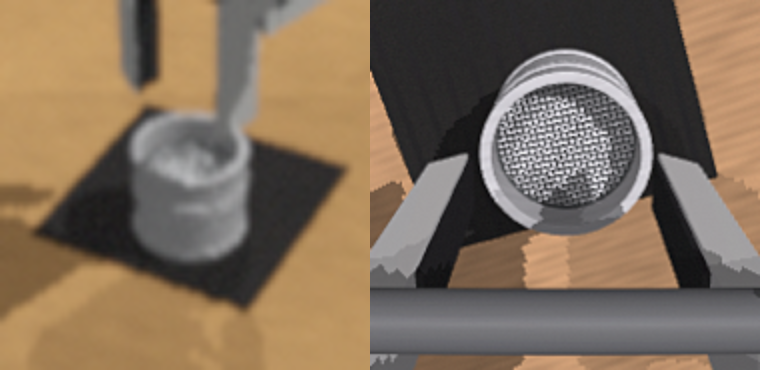

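```bash
python3 -c "
from h import *
import cv2
im=cv2.imread('pics/w9.png');g=cv2.cvtColor(im,cv2.COLOR_BGR2GRAY)
T=np.load('w8.npy',allow_pickle=True).item()
print([tool(T,258,v,.025) for v in (135+36,211,135+117)])
print(g[155:185,258],g[225:260,258]); go((.558,-.0117,.055))"
```

```text
[array([ 0.0295, -0.    ,  0.025 ]), array([ 0.0015, -0.    ,  0.025 ]), array([-0.0292, -0.    ,  0.025 ])]
[ 41  43  37  30  93 204 221 114 139 135 147 179 215 139 128 149 229 216
 214 212 207 128  35  60  89  35  64  88 100 168] [103 189  63 120 112  82 108 102  57  87  32  57  93  32  59  92  87  88
  83  85  87  85  91  96  95  94  90 117 164 161 159 164 156 144 157]
go (0.558, -0.0117, 0.055) [0.0002 0.     0.05  ]
rot [-0.0005 -0.0013 -0.0002] t 9.2167
```

Request:
drive_tool:
  steps:
    - [0,0,0.02,0,0,0,0.56]
    - [0,0,0.04,0,0,0,0.56]
    - [0,0,0.05,0,0,0,0.56]
    - [0,0,0.055,0,0,0,0.56]
    - [0,0,0.058,0,0,0,0.56]
    - [0,0,0.06,0,0,0,0.56]
    - [0,0,0.06,0,0,0,0.56]
    - [0,0,0.06,0,0,0,0.56]

```text
clock: 9.88
position: [0.558, -0.0117, 0.0549]
ee_rot: [3.141, -0.001, 2.808]
wrist_force: [-11.8, 1.2, 45.5]
opening: 0.564
gripper_force: 22.4
```

Request:
drive_tool:
  steps:
    - [0,0,-0.04,0,0,0,0.56]
    - [0,0,-0.1,0,0,0,0.6]
    - [0,0,-0.18,0,0,0,1]
    - [0.03,0.12,-0.26,0,0,0,1]
    - [0.05,0.2,-0.26,0,0,0,1]
    - [0.07,0.28,-0.26,0,0,0,1]
    - [0.08,0.36,-0.26,0,0,0,1]
    - [0.09,0.447,-0.26,0,0,0,1]
    - [0.09,0.447,-0.26,0,0,0,1]
    - [0.09,0.447,-0.26,0,0,0,1]

```text
clock: 10.72
position: [0.5884, 0.2239, 0.1794]
ee_rot: [3.137, -0.002, 2.819]
wrist_force: [0.3, 0.2, -0.1]
opening: 0.999
gripper_force: 0.0
```

Request:
drive_tool:
  steps:
    - [0,0,0,0,0,0,1]
    - [0,0,0,0,0,0,1]
    - [0,0,0,0,0,0,1]

```text
clock: 10.97
position: [0.589, 0.2118, 0.1802]
ee_rot: [-3.14, -0.0, 2.806]
wrist_force: [0.5, -0.2, 0.2]
opening: 1.002
gripper_force: 0.0
```

```bash
cat >> h.py <<'E'
def rims(d,z,smax=60,vmin=95,amin=300,ztool=None,box=(60,285,150,370)):
    "ellipse of biggest grey blob's outer contour, in window rows a:b cols c:d"
    a,b,c,e=box; hsv=cv2.cvtColor(d['frame'],cv2.COLOR_RGB2HSV)
    m=np.zeros(hsv.shape[:2],np.uint8)
    m[a:b,c:e]=((hsv[a:b,c:e,1]<smax)&(hsv[a:b,c:e,2]>vmin))*255
    m=cv2.morphologyEx(m,cv2.MORPH_CLOSE,np.ones((3,3)))
    cs,_=cv2.findContours(m,cv2.RETR_EXTERNAL,cv2.CHAIN_APPROX_NONE)
    out=[]
    for k in cs:
        if cv2.contourArea(k)<amin: continue
        out.append((cv2.boundingRect(k),tuple(np.round(cv2.fitEllipse(k)[0],1)),tuple(np.round(cv2.fitEllipse(k)[1],1))))
    return out,m
E
python3 -c "
from h import *
d=img('wrist','w10.png');np.save('w10.npy',d,allow_pickle=True)
s=manip.state();print(s['position'])
print(proj(d,(.588,.2135,.05)))
o,m=rims(d,0);print(o)
g=(.588,.2135)
print(rim(d,g,.05,half=60),rim(d,g,.05,half=60,vmin=90,smax=60))
f=cv2.cvtColor(d['frame'],cv2.COLOR_RGB2GRAY)
cv2.imwrite('pics/m.png',m)
for r in m[130:280:5,150:370:4]: print(''.join('#' if x else '.' for x in r))
"
```

```text
[0.5891829  0.21182403 0.1804909 ]
(np.float64(258.78830456232987), np.float64(178.70076867269938))
[((336, 212, 34, 34), (np.float64(356.4), np.float64(227.5)), (np.float64(15.2), np.float64(44.2))), ((150, 212, 27, 37), (np.float64(159.2), np.float64(226.2)), (np.float64(16.2), np.float64(41.9))), ((232, 146, 59, 61), (np.float64(260.9), np.float64(176.5)), (np.float64(57.9), np.float64(60.5)))]
(array([0.5885, 0.2157]), np.float64(0.0296), 85) (array([0.5885, 0.2157]), np.float64(0.0297), 85)
.......................................................
.......................................................
.......................................................
.......................................................
........................########.......................
.......................###....###......................
......................##.........#.....................
......................###....####.#....................
.....................###.#.##.###.#....................
.....................#########.#...#...................
.....................####.#.###.#.##...
[... 380 characters left out ...]
................##...###....
.#####.....................................##....####..
#####......................................##.....####.
####.......................................##......####
###........................................##.......###
##.........................................##........##
#......................................................
.......................................................
.......................................................
.......................................................
.......................................................
.......................................................
.......................................................
```

```bash
python3 -c "
from h import *
d=np.load('w10.npy',allow_pickle=True).item()
a=tool(d,261.3,206.8,.1304);b=tool(d,261.3,146.3,.1304);l=tool(d,231.8,178,.1304);r=tool(d,291,178,.1304);print(a,b,l,r)
go((.5885,.2157,.18))
"
```

```text
[-0.0284  0.004   0.1304] [0.0344 0.0039 0.1304] [ 0.0023 -0.0261  0.1304] [0.0022 0.0342 0.1304]
go (0.5885, 0.2157, 0.18) [0.0038 0.0069 0.001 ]
rot [-0.0014 -0.0002 -0.003 ] t 11.0167
```

Request:
drive_tool:
  steps:
    - [0.003,0.009,0.08,0,0,-0.003,1]
    - [0.003,0.009,0.16,0,0,-0.003,1]
    - [0.003,0.009,0.23,0,0,-0.003,1]
    - [0.003,0.009,0.29,0,0,-0.003,1]
    - [0.003,0.009,0.317,0,0,-0.003,1]
    - [0.003,0.009,0.317,0,0,-0.003,1]
    - [0.003,0.009,0.317,0,0,-0.003,0.8]
    - [0.003,0.009,0.317,0,0,-0.003,0.7]
    - [0.003,0.009,0.317,0,0,-0.003,0.4]
    - [0.003,0.009,0.317,0,0,-0.003,0.4]
  force: 25

```text
clock: 11.85
position: [0.5906, 0.2194, 0.0243]
ee_rot: [3.139, 0.003, 2.812]
wrist_force: [-0.6, -0.1, -0.2]
opening: 0.753
gripper_force: 0.0
```

Request:
drive_tool:
  steps:
    - [0,0,0,0,0,0,0.4]
    - [0,0,0,0,0,0,0.4]
    - [0,0,0,0,0,0,0.4]
    - [0,0,0,0,0,0,0.4]

```text
clock: 12.18
position: [0.5898, 0.219, 0.0234]
ee_rot: [3.141, 0.001, 2.812]
wrist_force: [-1.4, -1.4, 7.1]
opening: 0.635
gripper_force: 25.0
```

```bash
python3 -c "
from h import *
s=manip.state();print(s['position'],s['wrist_force'])
x,y,z=s['position'];go((.6075,-.028,.15))"
```

```text
[0.58975914 0.21903945 0.02342035] [-1.39942284 -1.35194289  7.12220563]
go (0.6075, -0.028, 0.15) [-0.1938 -0.4558 -0.2533]
rot [0.0007 0.0009 0.0028] t 12.1833
```

Request:
drive_tool:
  steps:
    - [0,0,-0.06,0,0,0,0.4]
    - [0,0,-0.12,0,0,0,0.4]
    - [0,0,-0.18,0,0,0,0.4]
    - [-0.04,-0.1,-0.233,0,0,0.003,0.4]
    - [-0.09,-0.2,-0.233,0,0,0.003,0.4]
    - [-0.13,-0.28,-0.233,0,0,0.003,0.4]
    - [-0.17,-0.36,-0.233,0,0,0.003,0.4]
    - [-0.21,-0.43,-0.233,0,0,0.003,0.4]
    - [-0.21,-0.456,-0.233,0,0,0.003,0.4]
    - [-0.21,-0.456,-0.233,0,0,0.003,0.4]

```text
clock: 13.02
position: [0.6143, -0.0427, 0.139]
ee_rot: [-3.135, 0.003, 2.797]
wrist_force: [-0.2, -1.2, -0.9]
opening: 0.634
gripper_force: 25.0
```

Request:
drive_tool:
  steps:
    - [0,0,0,0,0,0,0.4]
    - [0,0,0,0,0,0,0.4]
    - [0,0,0,0,0,0,0.4]
    - [0,0,0,0,0,0,0.4]

```text
clock: 13.35
position: [0.6146, -0.028, 0.1386]
ee_rot: [3.14, -0.001, 2.812]
wrist_force: [0.1, 0.9, -1.6]
opening: 0.637
gripper_force: 25.0
```

```bash
python3 -c "
from h import *
d=img('wrist','w11.png');np.save('w11.npy',d,allow_pickle=True)
s=manip.state();p=s['position'];print(p,s['ee_rot'])
print(proj(d,(.558,-.0115,.055)))
o,m=rims(d,0,box=(60,290,170,345));print(o)
for r in m[60:290:5,170:345:3]: print(''.join('#' if x else '.' for x in r))
g=cv2.cvtColor(d['frame'],cv2.COLOR_RGB2GRAY);print(g[140:215,257].tolist())
"
```

```text
[ 0.6147057  -0.02822107  0.13863952] [ 3.14067752e+00 -6.81355019e-04  2.81213835e+00]
(np.float64(254.03830689219447), np.float64(122.98242292511439))
[((308, 212, 37, 57), (np.float64(329.7), np.float64(237.5)), (np.float64(19.8), np.float64(64.2))), ((170, 212, 35, 61), (np.float64(182.9), np.float64(237.7)), (np.float64(19.7), np.float64(67.0))), ((200, 174, 112, 95), (np.float64(254.8), np.float64(221.4)), (np.float64(89.0), np.float64(118.1))), ((218, 86, 72, 73), (np.float64(253.5), np.float64(122.0)), (np.float64(71.6), np.float64(72.5)))]
...........................................................
...........................................................
...........................................................
...........................................................
...........................................................
...........................................................
......................############.........................
....................###.#........###.......................
...................##.........#....###.....................
.....
[... 1870 characters left out ...]
#......................................#####
###.........####........................................###
##.........................................................
......................................#####................
...........................................................
...........................................................
[99, 86, 225, 128, 198, 115, 119, 194, 165, 106, 167, 60, 113, 128, 171, 203, 200, 205, 205, 0, 23, 28, 31, 30, 31, 35, 33, 56, 126, 148, 145, 150, 153, 148, 133, 156, 197, 173, 117, 126, 131, 133, 130, 128, 132, 130, 127, 124, 131, 175, 210, 196, 192, 191, 190, 193, 181, 74, 80, 108, 144, 158, 157, 142, 97, 79, 87, 117, 127, 83, 84, 104, 140, 157, 152]
```

```bash
python3 -c "
from h import *
d=np.load('w11.npy',allow_pickle=True).item();z=.0836
print('fine b,t,l,r',tool(d,253.8,158.8,z),tool(d,253.8,86,z),tool(d,218,122,z),tool(d,290,122,z))
print('coarse t,l,r',tool(d,256,189,-.0266),tool(d,200,235,-.0266),tool(d,312,235,-.0266))
"
```

```text
fine b,t,l,r [ 0.0289 -0.0032  0.0836] [ 0.0883 -0.0031  0.0836] [ 0.0597 -0.0328  0.0836] [0.0596 0.0269 0.0836]
coarse t,l,r [ 0.03   -0.0013 -0.0266] [ 0.0052 -0.0307 -0.0266] [ 0.0051  0.028  -0.0266]
```

Request:
drive_tool:
  steps:
    - [0.05,-0.0034,0,0,0,0,0.4]
    - [0.1,-0.0034,0.03,0,0,0,0.4]
    - [0.117,-0.0034,0.07,0,0,0,0.4]
    - [0.117,-0.0034,0.097,0,0,0,0.4]
    - [0.117,-0.0034,0.097,0,0,0,0.4]
    - [0.117,-0.0034,0.097,0,0,0,0.4]
    - [0.117,-0.0034,0.097,0,0,0,0.4]
    - [0.117,-0.0034,0.097,0,0,0,0.4]

```text
clock: 14.07
position: [0.5602, -0.0131, 0.0913]
ee_rot: [3.141, 0.002, 2.809]
wrist_force: [-0.5, -0.4, -1.6]
opening: 0.638
gripper_force: 25.0
```

```bash
python3 -c "
from h import *
d=img('wrist','w12.png');np.save('w12.npy',d,allow_pickle=True)
s=manip.state();p=s['position'];print(p,s['ee_rot'])
g=cv2.cvtColor(d['frame'],cv2.COLOR_RGB2GRAY).astype(int);print(150,g[140:200,257].tolist())
for v in range(160,190,3):
  row=g[v,195:325];k=np.where(row>75)[0];print(v,k[0]+195,k[-1]+195,row[::3].tolist())
"
```

```text
[ 0.56001072 -0.0131782   0.0912086 ] [3.14095733e+00 1.90188067e-03 2.80892386e+00]
150 [39, 38, 42, 39, 38, 40, 39, 40, 37, 40, 38, 40, 34, 49, 135, 222, 142, 132, 129, 152, 209, 199, 112, 147, 230, 214, 208, 211, 206, 128, 67, 81, 82, 72, 110, 173, 210, 184, 125, 135, 139, 141, 138, 135, 136, 139, 137, 131, 138, 185, 223, 206, 204, 203, 204, 207, 195, 90, 83, 58]
160 238 324 [40, 39, 38, 38, 37, 39, 36, 41, 40, 39, 37, 39, 39, 38, 54, 203, 108, 116, 136, 145, 182, 210, 183, 160, 151, 137, 141, 225, 41, 36, 39, 38, 39, 39, 41, 40, 40, 36, 38, 44, 37, 137, 155, 154]
163 234 324 [38, 40, 39, 38, 39, 41, 37, 40, 38, 38, 42, 40, 40, 79, 129, 112, 183, 182, 105, 127, 141, 144, 146, 138, 113, 199, 208, 142, 179, 64, 41, 38, 39, 39, 40, 40, 38, 39, 38, 38, 39, 127, 155, 161]
166 232 324 [40, 37, 38, 40, 37, 39, 40, 38, 38, 39, 41, 37, 65, 99, 170, 105, 144, 223, 212, 212, 208, 208, 209, 208, 206, 213, 162, 157, 207, 181, 33, 40, 38, 40, 38, 40, 40, 40, 36, 38, 41, 44, 161, 152]
169 229 324 [36, 40, 37, 40, 37, 40, 39, 38, 40, 41, 39, 21, 143, 179, 163, 213, 209, 211, 203, 199, 115, 116, 1
[... 660 characters left out ...]
211, 211, 141, 33, 34, 40, 40, 41, 37, 38, 39, 41, 26, 155]
181 224 324 [40, 39, 39, 38, 37, 40, 39, 20, 22, 13, 218, 205, 136, 203, 168, 115, 122, 127, 127, 135, 140, 141, 141, 144, 144, 144, 129, 214, 197, 83, 76, 202, 215, 19, 35, 37, 42, 42, 39, 38, 38, 39, 34, 157]
184 222 324 [37, 41, 40, 39, 35, 41, 23, 22, 23, 156, 172, 152, 164, 111, 118, 122, 124, 128, 130, 132, 134, 139, 140, 141, 144, 144, 144, 144, 135, 221, 130, 141, 209, 185, 33, 34, 34, 41, 39, 40, 34, 40, 37, 111]
187 221 324 [39, 41, 42, 42, 31, 21, 25, 24, 16, 120, 177, 106, 112, 115, 119, 125, 126, 127, 132, 132, 132, 134, 137, 140, 144, 144, 145, 144, 146, 144, 183, 158, 171, 207, 19, 34, 32, 41, 39, 40, 38, 39, 36, 109]
```

```bash
python3 -c "
from h import *
d=np.load('w12.npy',allow_pickle=True).item()
print('fine',tool(d,258.5,163.7,.0362),'coarse',tool(d,256,189,-.0266),manip.state()['position'])
"
```

```text
fine [0.0325 0.0004 0.0362] coarse [ 0.03   -0.0013 -0.0266] [ 0.56001072 -0.0131782   0.0912086 ]
```

Request:
drive_tool:
  steps:
    - [0.005,0.0034,0,0,0,0,0.4]
    - [0.005,0.0034,0,0,0,0,0.4]
    - [0.005,0.0034,0.012,0,0,0,0.4]
    - [0.005,0.0034,0.02,0,0,0,0.4]
    - [0.005,0.0034,0.025,0,0,0,0.4]
    - [0.005,0.0034,0.03,0,0,0,0.4]
    - [0.005,0.0034,0.035,0,0,0,0.4]
    - [0.005,0.0034,0.035,0,0,0,0.4]
    - [0.005,0.0034,0.035,0,0,0,0.4]

```text
clock: 14.87
position: [0.5576, -0.0108, 0.0728]
ee_rot: [3.141, 0.001, 2.809]
wrist_force: [-0.1, 0.7, -0.6]
opening: 0.638
gripper_force: 25.0
```

In freely (below the 0.0784 entry height). Press while gripped.

Request:
drive_tool:
  steps:
    - [0,0,0.004,0,0,0,0.4]
    - [0,0,0.008,0,0,0,0.4]
    - [0,0,0.011,0,0,0,0.4]
    - [0,0,0.013,0,0,0,0.4]
    - [0,0,0.013,0,0,0,0.4]
    - [0,0,0.013,0,0,0,0.4]

```text
clock: 15.37
position: [0.5579, -0.0108, 0.0683]
ee_rot: [3.141, 0.002, 2.809]
wrist_force: [-2.5, 0.9, 16.5]
opening: 0.639
gripper_force: 25.0
```

Request:
drive_tool:
  steps:
    - [0,0,-0.004,0,0,0,0.9]
    - [0,0,-0.004,0,0,0,0.9]
    - [0,0,-0.004,0,0,0,0.9]
    - [0,0,-0.05,0,0,0,0.9]
    - [0,0,-0.1,0,0,0,0.9]
    - [0,0,-0.1,0,0,0,0.56]
    - [0,0,-0.1,0,0,0,0.56]
    - [0,0,-0.1,0,0,0,0.56]
    - [0,0,-0.1,0,0,0,0.56]
    - [0,0,-0.1,0,0,0,0.56]

```text
clock: 16.2
position: [0.5562, -0.0108, 0.1151]
ee_rot: [-3.141, -0.002, 2.809]
wrist_force: [-0.0, 0.4, -0.8]
opening: 0.583
gripper_force: 0.0
```

```bash
python3 -c "
from h import *
d=img('wrist','w13.png');np.save('w13.npy',d,allow_pickle=True)
s=manip.state();p=s['position'];print(p,s['ee_rot'],s['opening'])
g=cv2.cvtColor(d['frame'],cv2.COLOR_RGB2GRAY).astype(int);print(140,g[140:190,257].tolist());print(235,g[235:280,257].tolist())
for v in (205,215):
  print(v,[ (u,g[v,u]) for u in list(range(205,225))+list(range(290,312))])
"
```

```text
[ 0.55633636 -0.0108139   0.11526778] [-3.14091236e+00 -1.93411896e-03  2.80874921e+00] 0.5688835311465043
140 [39, 41, 44, 38, 36, 36, 39, 36, 39, 39, 36, 40, 37, 38, 31, 50, 147, 219, 112, 129, 127, 166, 203, 110, 120, 154, 205, 141, 127, 133, 134, 133, 132, 128, 159, 216, 202, 198, 202, 202, 121, 30, 69, 97, 95, 87, 62, 67, 95, 57]
235 [87, 84, 80, 80, 80, 82, 83, 80, 80, 79, 79, 80, 82, 80, 81, 84, 81, 82, 89, 89, 90, 85, 103, 145, 166, 155, 152, 157, 159, 157, 158, 161, 162, 157, 155, 156, 160, 159, 151, 150, 154, 159, 157, 145, 90]
205 [(205, np.int64(24)), (206, np.int64(21)), (207, np.int64(25)), (208, np.int64(25)), (209, np.int64(25)), (210, np.int64(26)), (211, np.int64(23)), (212, np.int64(21)), (213, np.int64(7)), (214, np.int64(107)), (215, np.int64(186)), (216, np.int64(205)), (217, np.int64(201)), (218, np.int64(202)), (219, np.int64(205)), (220, np.int64(176)), (221, np.int64(115)), (222, np.int64(113)), (223, np.int64(110)), (224, np.int64(131)), (290, np.int64(77)), (291, np.int64(94)), (292, np.int64(82)), (293, np.int64(113)), (294, np.int64(178)), (295, np.int64
[... 562 characters left out ...]
16)), (215, np.int64(204)), (216, np.int64(199)), (217, np.int64(198)), (218, np.int64(186)), (219, np.int64(144)), (220, np.int64(119)), (221, np.int64(123)), (222, np.int64(128)), (223, np.int64(131)), (224, np.int64(133)), (290, np.int64(96)), (291, np.int64(95)), (292, np.int64(94)), (293, np.int64(93)), (294, np.int64(83)), (295, np.int64(138)), (296, np.int64(193)), (297, np.int64(198)), (298, np.int64(195)), (299, np.int64(202)), (300, np.int64(190)), (301, np.int64(120)), (302, np.int64(7)), (303, np.int64(19)), (304, np.int64(75)), (305, np.int64(120)), (306, np.int64(148)), (307, np.int64(158)), (308, np.int64(153)), (309, np.int64(154)), (310, np.int64(155)), (311, np.int64(156))]
```

Request:
drive_tool:
  steps:
    - [0,0,0.02,0,0,0,0.56]
    - [0,0,0.034,0,0,0,0.56]
    - [0,0,0.04,0,0,0,0.56]
    - [0,0,0.045,0,0,0,0.56]
    - [0,0,0.048,0,0,0,0.56]
    - [0,0,0.048,0,0,0,0.56]
    - [0,0,0.048,0,0,0,0.56]

```text
clock: 16.83
position: [0.5564, -0.0108, 0.095]
ee_rot: [3.141, -0.001, 2.809]
wrist_force: [-7.3, 0.8, 30.4]
opening: 0.561
gripper_force: 15.0
```

Request:
drive_tool:
  steps:
    - [0,0,-0.05,0,0,0,0.56]
    - [0,0,-0.12,0,0,0,0.56]
    - [0.06,0.09,-0.18,0,0,0,1]
    - [0.1,0.16,-0.18,0,0,0,1]
    - [0.15,0.23,-0.18,0,0,0,1]
    - [0.2,0.3,-0.18,0,0,0,1]
    - [0.25,0.38,-0.18,0,0,0,1]
    - [0.3,0.46,-0.18,0,0,0,1]
    - [0.35,0.54,-0.18,0,0,0,1]
    - [0.4,0.63,-0.18,0,0,0,1]

```text
clock: 17.67
position: [0.4786, 0.3089, 0.1817]
ee_rot: [-3.141, -0.001, 2.809]
wrist_force: [0.9, -0.3, 0.5]
opening: 1.0
gripper_force: 0.0
```

Request:
drive_tool:
  steps:
    - [0,0,0,0,0,0,1]
    - [0,0,0,0,0,0,1]
    - [0,0,0,0,0,0,1]
    - [0,0,0,0,0,0,1]
    - [0,0,0,0,0,0,1]

```text
clock: 18.08
position: [0.4807, 0.3052, 0.1821]
ee_rot: [-3.141, 0.0, 2.806]
wrist_force: [-0.8, -0.1, -0.7]
opening: 0.998
gripper_force: 0.0
```

```bash
python3 -c "
from h import *
d=img('wrist','w14.png');np.save('w14.npy',d,allow_pickle=True)
s=manip.state();p=s['position'];print(p,s['ee_rot'])
print('plate',proj(d,(.469,.353,.016)),'knob',proj(d,(.469,.353,.04)))
o,m=rims(d,0,box=(60,285,185,325));print(o)
f=d['frame'];g=cv2.cvtColor(f,cv2.COLOR_RGB2GRAY);b=(g<45).astype(np.uint8)*255
cs,_=cv2.findContours(b[60:285,185:325],cv2.RETR_EXTERNAL,cv2.CHAIN_APPROX_NONE)
print([(cv2.boundingRect(c),cv2.contourArea(c)) for c in cs if cv2.contourArea(c)>60],'+185,+60')
for r,q in zip(m[120:240:4,190:325:3],b[120:240:4,190:325:3]): print(''.join('#' if x else 'k' if y else '.' for x,y in zip(r,q)))
"
```

```text
[0.48062344 0.30545301 0.18223206] [-3.14093340e+00  2.21809177e-04  2.80582326e+00]
plate (np.float64(294.4007579988341), np.float64(149.63462773667982)) knob (np.float64(297.1638831011255), np.float64(152.4078820232693))
[((272, 124, 53, 53), (np.float64(298.8), np.float64(150.0)), (np.float64(51.8), np.float64(52.4)))]
[((106, 82, 21, 22), 315.5)] +185,+60
.............................................
....................................###......
................................##########...
..............................#############..
.............................################
.............................################
............................#######kkkk######
............................######kkkkkkk####
............................######kkkkkkk####
............................######kkkkkkk####
............................#######kkkkk#####
.............................###############.
..............................#############..
................................##########...
...................................####......
.............................................
.............................................
.............................................
.............................................
.............................................
.............................................
.............................................
.............................................
.............................................
.............................................
.............................................
.............................................
.............................................
.............................................
.............................................
```

```bash
python3 -c "
from h import *
d=np.load('w14.npy',allow_pickle=True).item()
print('knob',tool(d,301.5,152.8,.1422),[tool(d,u,v,.1422) for u,v in((291,153),(312,153),(301.5,164))],'plate',tool(d,299,150,.166))
"
```

```text
knob [0.0264 0.0458 0.1422] [array([0.0262, 0.0349, 0.1422]), array([0.0262, 0.0567, 0.1422]), array([0.0146, 0.0462, 0.1422])] plate [0.0264 0.0464 0.166 ]
```

Request:
drive_tool:
  steps:
    - [0.053,0.07,0.04,0,0,-0.003,1]
    - [0.053,0.094,0.1,0,0,-0.003,0.7]
    - [0.053,0.094,0.17,0,0,-0.003,0.7]
    - [0.053,0.094,0.24,0,0,-0.003,0.7]
    - [0.053,0.094,0.29,0,0,-0.003,0.7]
    - [0.053,0.094,0.324,0,0,-0.003,0.7]
    - [0.053,0.094,0.324,0,0,-0.003,0.7]
    - [0.053,0.094,0.324,0,0,-0.003,0.6]
    - [0.053,0.094,0.324,0,0,-0.003,0.4]
    - [0.053,0.094,0.324,0,0,-0.003,0.1]
  force: 25

```text
clock: 18.97
position: [0.4716, 0.3608, 0.022]
ee_rot: [3.139, 0.002, 2.811]
wrist_force: [0.3, 0.8, -0.2]
opening: 0.522
gripper_force: 0.0
```

Request:
drive_tool:
  steps:
    - [0,0,0,0,0,0,0.1]
    - [0,0,0,0,0,0,0.1]
    - [0,0,0,0,0,0,0.1]
    - [0,0,0,0,0,0,0.1]
    - [0,0,0,0,0,0,0.1]
    - [0,0,0,0,0,0,0.1]
    - [0,0,0,0,0,0,0.1]

```text
clock: 19.55
position: [0.4704, 0.3605, 0.0207]
ee_rot: [3.141, 0.0, 2.812]
wrist_force: [-1.3, -0.3, 5.3]
opening: 0.221
gripper_force: 25.0
```

```bash
python3 -c "
from h import *
s=manip.state();print(s['position'],s['wrist_force'])
go((.615,-.031,.16))"
```

```text
[0.47036285 0.36050107 0.02072779] [-1.31540308 -0.28175072  5.32804187]
go (0.615, -0.031, 0.16) [-0.5272 -0.6471 -0.2787]
rot [0.0003 0.0002 0.0028] t 19.55
```

Request:
drive_tool:
  steps:
    - [0,0,-0.06,0,0,0,0.1]
    - [0,0,-0.13,0,0,0,0.1]
    - [0,0,-0.2,0,0,0,0.1]
    - [-0.04,-0.05,-0.28,0,0,0.003,0.1]
    - [-0.1,-0.12,-0.28,0,0,0.003,0.1]
    - [-0.15,-0.18,-0.28,0,0,0.003,0.1]
    - [-0.2,-0.24,-0.28,0,0,0.003,0.1]
    - [-0.25,-0.3,-0.28,0,0,0.003,0.1]
    - [-0.3,-0.36,-0.28,0,0,0.003,0.1]
    - [-0.34,-0.42,-0.28,0,0,0.003,0.1]

```text
clock: 20.38
position: [0.564, 0.1036, 0.1599]
ee_rot: [-3.141, 0.001, 2.807]
wrist_force: [0.8, -1.4, -0.5]
opening: 0.221
gripper_force: 25.0
```

Request:
drive_tool:
  steps:
    - [-0.04,-0.06,0,0,0,0,0.1]
    - [-0.09,-0.11,0,0,0,0,0.1]
    - [-0.13,-0.17,0,0,0,0,0.1]
    - [-0.187,-0.227,0,0,0,0,0.1]
    - [-0.187,-0.227,0,0,0,0,0.1]
    - [-0.187,-0.227,0,0,0,0,0.1]
    - [-0.187,-0.227,0,0,0,0,0.1]
    - [-0.187,-0.227,0,0,0,0,0.1]
    - [-0.187,-0.227,0,0,0,0,0.1]

```text
clock: 21.13
position: [0.6139, -0.0292, 0.1601]
ee_rot: [3.141, -0.001, 2.811]
wrist_force: [0.0, -0.4, -1.8]
opening: 0.222
gripper_force: 25.0
```

```bash
python3 -c "
from h import *
d=img('wrist','w15.png');np.save('w15.npy',d,allow_pickle=True)
s=manip.state();p=s['position'];print(p,s['ee_rot'],s['opening'])
print('coarse',proj(d,(.558,-.0115,.095)),'plate',proj(d,(*p[:2],p[2]-.0047)))
o,m=rims(d,0,box=(30,290,190,325));print(o)
g=cv2.cvtColor(d['frame'],cv2.COLOR_RGB2GRAY)
for r in m[30:290:5,190:325:3]: print(''.join('#' if x else '.' for x in r))
print(120,g[120:215,256].tolist())
"
```

```text
[ 0.61406008 -0.02934164  0.1601758 ] [ 3.14107354e+00 -6.78639415e-04  2.81128019e+00] 0.227045631017336
coarse (np.float64(255.6563111619396), np.float64(124.25378899323741)) plate (np.float64(257.81937438896176), np.float64(223.75996884114733))
[((206, 179, 101, 99), (np.float64(256.0), np.float64(236.6)), (np.float64(90.2), np.float64(114.2))), ((217, 84, 77, 79), (np.float64(255.0), np.float64(123.0)), (np.float64(76.9), np.float64(78.0)))]
.............................................
.............................................
.............................................
.............................................
.............................................
.............................................
.............................................
.............................................
.............................................
.............................................
.............................................
...................#######...................
...............######..######................
.............###....####....###..............
......
[... 1502 characters left out ...]
#........
........###......#...............####........
..........##.....................#.#.........
.........###.....................###.........
.............................................
.............................................
120 [112, 123, 115, 133, 172, 44, 49, 81, 60, 61, 19, 127, 228, 219, 151, 48, 71, 57, 52, 54, 96, 231, 167, 179, 233, 165, 101, 14, 108, 198, 217, 162, 89, 137, 134, 130, 126, 142, 220, 206, 203, 206, 166, 7, 56, 144, 154, 151, 156, 160, 160, 161, 163, 165, 158, 154, 158, 162, 152, 137, 210, 220, 214, 215, 219, 230, 206, 201, 200, 203, 203, 204, 207, 209, 206, 200, 199, 202, 205, 208, 207, 209, 208, 209, 207, 202, 205, 205, 202, 205, 210, 208, 212, 208, 0]
```

```bash
python3 -c "
from h import *
d=np.load('w15.npy',allow_pickle=True).item();z=.1602-.095
print('coarse b,t,l,r',tool(d,255.4,162.5,z),tool(d,255.4,84,z),tool(d,217,123,z),tool(d,294,123,z))
print('cover t,l,r',tool(d,256,179.7,.0047),tool(d,206.3,228,.0047),tool(d,307,228,.0047))
g=cv2.cvtColor(d['frame'],cv2.COLOR_RGB2GRAY).astype(int)
for v in (205,215,222): print(v,g[v,200:216].tolist(),g[v,296:312].tolist())
"
```

```text
coarse b,t,l,r [ 0.0287 -0.0018  0.0652] [ 0.0883 -0.0017  0.0652] [ 0.0596 -0.0314  0.0652] [0.0595 0.028  0.0652]
cover t,l,r [ 0.028  -0.0013  0.0047] [-0.0031 -0.0326  0.0047] [-0.0031  0.0307  0.0047]
205 [160, 161, 163, 162, 165, 165, 167, 167, 165, 164, 163, 163, 164, 149, 152, 181] [213, 217, 199, 159, 146, 150, 152, 155, 157, 159, 158, 155, 152, 149, 150, 147]
215 [151, 149, 148, 146, 148, 151, 150, 153, 154, 152, 154, 165, 171, 171, 177, 195] [165, 189, 206, 203, 208, 224, 187, 126, 129, 128, 127, 128, 129, 130, 132, 133]
222 [93, 92, 90, 87, 121, 168, 159, 157, 159, 150, 124, 122, 122, 121, 118, 117] [163, 174, 182, 187, 188, 189, 181, 148, 129, 132, 131, 128, 127, 124, 124, 126]
```

Request:
drive_tool:
  steps:
    - [0.05,-0.001,0,0,0,0,0.1]
    - [0.1,-0.001,0.02,0,0,0,0.1]
    - [0.122,-0.001,0.05,0,0,0,0.1]
    - [0.122,-0.001,0.064,0,0,0,0.1]
    - [0.122,-0.001,0.064,0,0,0,0.1]
    - [0.122,-0.001,0.064,0,0,0,0.1]
    - [0.122,-0.001,0.064,0,0,0,0.1]
    - [0.122,-0.001,0.064,0,0,0,0.1]

```text
clock: 21.85
position: [0.5581, -0.0121, 0.1289]
ee_rot: [3.141, 0.002, 2.808]
wrist_force: [0.2, 0.7, -2.0]
opening: 0.221
gripper_force: 25.0
```

```bash
python3 -c "
from h import *
d=img('wrist','w16.png');np.save('w16.npy',d,allow_pickle=True)
s=manip.state();p=s['position'];print(p,s['ee_rot'])
g=cv2.cvtColor(d['frame'],cv2.COLOR_RGB2GRAY).astype(int);print(140,g[140:190,256].tolist())
for v in (163,166,169,172,175,178):
  print(v,[(u) for u in range(200,320) if abs(g[v,u+1]-g[v,u-1])>70])
print('pred rim edge x from guess', proj(d,(.558-.0284,-.0115+.0098,.095)))
"
```

```text
[ 0.55778859 -0.01206145  0.12880644] [3.14120575e+00 1.64003465e-03 2.80834620e+00]
140 [38, 41, 39, 41, 41, 38, 41, 40, 38, 37, 38, 116, 228, 147, 130, 134, 187, 207, 119, 146, 211, 176, 128, 136, 138, 134, 128, 143, 225, 209, 208, 209, 207, 104, 89, 88, 87, 85, 50, 133, 217, 224, 220, 219, 222, 233, 212, 206, 207, 209]
163 [233, 239, 241, 242, 276, 278, 281, 282, 311, 312]
166 [231, 276, 283, 284, 312]
169 [229, 230, 235, 245, 280, 284, 285, 313]
172 [228, 229, 238, 283, 285, 286, 287, 313, 314]
175 [226, 227, 229, 232, 233, 244, 245, 246, 271, 272, 282, 287, 288, 314, 315]
178 [225, 229, 238, 239, 276, 277, 278, 286, 289, 290, 315, 316]
pred rim edge x from guess (np.float64(258.4699134267889), np.float64(167.34532713551874))
```

```bash
python3 -c "
from h import *
d=np.load('w16.npy',allow_pickle=True).item()
print(tool(d,257.3,167.5,.0338),tool(d,256,179.5,.0047))"
```

```text
[ 0.0303 -0.0004  0.0338] [ 0.0281 -0.0013  0.0047]
```

Request:
drive_tool:
  steps:
    - [0.0044,0.0017,0,0,0,0,0.1]
    - [0.0044,0.0017,0,0,0,0,0.1]
    - [0.0044,0.0017,0.012,0,0,0,0.1]
    - [0.0044,0.0017,0.02,0,0,0,0.1]
    - [0.0044,0.0017,0.026,0,0,0,0.1]
    - [0.0044,0.0017,0.03,0,0,0,0.1]
    - [0.0044,0.0017,0.034,0,0,0,0.1]
    - [0.0044,0.0017,0.037,0,0,0,0.1]
    - [0.0044,0.0017,0.037,0,0,0,0.1]

```text
clock: 22.65
position: [0.5553, -0.0101, 0.1098]
ee_rot: [3.141, 0.001, 2.809]
wrist_force: [1.3, 0.9, 1.1]
opening: 0.221
gripper_force: 25.0
```

In (entry at 0.1157). Press while gripping the knob.

Request:
drive_tool:
  steps:
    - [0,0,0.004,0,0,0,0.1]
    - [0,0,0.007,0,0,0,0.1]
    - [0,0,0.01,0,0,0,0.1]
    - [0,0,0.012,0,0,0,0.1]
    - [0,0,0.012,0,0,0,0.1]
    - [0,0,0.012,0,0,0,0.1]

```text
clock: 23.15
position: [0.5557, -0.0101, 0.1056]
ee_rot: [3.141, 0.002, 2.809]
wrist_force: [-1.0, 1.3, 13.9]
opening: 0.222
gripper_force: 25.0
```

Request:
drive_tool:
  steps:
    - [0,0,-0.003,0,0,0,0.5]
    - [0,0,-0.003,0,0,0,0.5]
    - [0,0,-0.003,0,0,0,0.5]
    - [0,0,-0.04,0,0,0,0.5]
    - [0,0,-0.09,0,0,0,0.4]
    - [0,0,-0.09,0,0,0,0]
    - [0,0,-0.09,0,0,0,0]
    - [0,0,-0.09,0,0,0,0]
    - [0,0,-0.09,0,0,0,0]
    - [0,0,-0.09,0,0,0,0]

```text
clock: 23.98
position: [0.5539, -0.0102, 0.1477]
ee_rot: [-3.141, -0.002, 2.809]
wrist_force: [-1.1, 0.2, -0.0]
opening: 0.11
gripper_force: 0.0
```

Request:
drive_tool:
  steps:
    - [0,0,0,0,0,0,0]
    - [0,0,0,0,0,0,0]
    - [0,0,0,0,0,0,0]
    - [0,0,0,0,0,0,0]

```text
clock: 24.32
position: [0.5547, -0.0102, 0.1486]
ee_rot: [-3.141, -0.0, 2.809]
wrist_force: [0.6, 0.7, 0.2]
opening: 0.006
gripper_force: 0.0
```

Request:
drive_tool:
  steps:
    - [0,0,0.02,0,0,0,0]
    - [0,0,0.04,0,0,0,0]
    - [0,0,0.047,0,0,0,0]
    - [0,0,0.051,0,0,0,0]
    - [0,0,0.054,0,0,0,0]
    - [0,0,0.054,0,0,0,0]
    - [0,0,0.054,0,0,0,0]

```text
clock: 24.9
position: [0.5553, -0.0102, 0.125]
ee_rot: [3.14, 0.002, 2.808]
wrist_force: [-6.6, 0.6, 31.6]
opening: 0.005
gripper_force: 15.8
```

Home at exactly 0.125. Retreat and verify.

Request:
drive_tool:
  steps:
    - [0,0,-0.04,0,0,0,0]
    - [0,0,-0.1,0,0,0,0]
    - [0,0,-0.16,0,0,0,0]
    - [-0.05,0,-0.18,0,0,0,0]
    - [-0.11,0,-0.18,0,0,0,0]
    - [-0.11,0,-0.18,0,0,0,0]
    - [-0.11,0,-0.18,0,0,0,0]
    - [-0.11,0,-0.18,0,0,0,0]
    - [-0.11,0,-0.18,0,0,0,0]

```text
clock: 25.65
position: [0.6052, -0.0276, 0.2108]
ee_rot: [-3.141, -0.003, 2.809]
wrist_force: [0.8, -0.5, 0.5]
opening: 0.006
gripper_force: 0.0
```

```bash
python3 -c "
from h import *
S=img('scene','s17.png');g=cv2.cvtColor(S['frame'],cv2.COLOR_RGB2GRAY).astype(int)
c=(.557,-.0115)
for n,z in (('knob',.125),('plate',.101),('coarse rim',.095),('fine rim',.055),('pan rim',.033),('base',.003)): print(n,np.round(proj(S,(*c,z)),1))
hsv=cv2.cvtColor(S['frame'],cv2.COLOR_RGB2HSV)
for v in range(130,206,4): print(v,''.join('#' if hsv[v,u,1]<70 and hsv[v,u,2]>85 else 'k' if hsv[v,u,2]<60 else '.' for u in range(236,302)))
d=img('wrist','w17.png');b=cv2.cvtColor(d['frame'],cv2.COLOR_RGB2GRAY)
print(manip.state()['position'],manip.state()['wrist_force'],rims(d,0,box=(30,210,150,370))[0])
print(proj(d,(*c,.101)),proj(d,(*c,.125)))
"
```

```text
knob [266.6 151.3]
plate [266.7 160. ]
coarse rim [266.7 162.1]
fine rim [266.7 175.7]
pan rim [266.7 182.8]
base [266.8 192.2]
130 ..................................................................
134 ..................................................................
138 ..................................................................
142 ..................................................................
146 ..................................................................
150 ..................................................................
154 ...........................kkkkkkk................................
158 ...................########kkkkkkk.########.......................
162 ..................##########################......................
166 ...................#########################......................
170 ...................########################.......................
174 .................k.#########################......................
178 .............kkkkk.#########################.kkkkkkkk.............
182 ..........kkkkkkkk..########################.kkkkkkkkkkkkkkkkkk...
186 ......kkkkkkkkkkkkk#########################kkkkkkkkkkkkkkkk......
190 ..kkkkkkkkkkkkkkkkk.#######################.kkkkkkkkkkkkkk........
194 kkkkkkkkkkkkkkkkkkk.########################kkkkkkkkkkk...........
198 ......kkkkkkkkkkkkkkk..##################.kkkkkkkkkk..............
202 ...................kkkkkkkkkkkkkkkkkkkkkkkkkkkkkk.................
[ 0.60567058 -0.02765634  0.21127319] [ 0.32918486 -0.15332859 -0.93981938] [((225, 99, 64, 65), (np.float64(256.5), np.float64(130.8)), (np.float64(63.8), np.float64(64.3)))]
(np.float64(256.7692960651817), np.float64(130.8731464972116)) (np.float64(256.82368107643333), np.float64(132.52997013272298))
```

The stack stands straight, and every measured height matches the home position. Handing in.

```bash
python3 -c "
from plant import manip
print(manip.job_done())"
```

```text
the job is handed in; nothing more can be done
None
```

The sieve stack is built on the pan and handed in at about 26 s of robot time; the hand-in call gave no verdict. The fine sieve, coarse sieve and cover were each pressed firmly from above with 30 to 45 N, and their tops read within 0.1 mm of the home height. My first try at seating the fine sieve hit the pan rim off-centre with about 15 N, so I lifted, re-centred and seated it cleanly.

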